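Load the doming block through the press lane's sprung gate

TASK

Put the steel doming block (the one with round hollows) into the open mouth of the press lane and push it along the lane floor through the sprung gate, until it is pressed firmly home against the back stop, and let the gate swing shut behind it. Only a friction clamp holds the back stop: do not shove it out of its setting, and leave the plain steel block where it is.

Things in the scene. Friction and masses are not known exactly. Their poses are not given: they have to be found in the camera images.
- dome_block: steel doming block, 60 (its x) x 50 (its y) x 25 (z) mm, 0.4 to 0.75 kg, with six round dark hollows on its flat top; loose and flat on the bench, as is a plain steel block of the same size. Origin: centre of its underside, z up. It fits the lane only with its 60 mm length along it, either end first.
- flat_block: plain steel bench block without hollows, 60 x 50 x 25 mm; not to be used. Origin: centre of its underside, axes as the doming block's.
- lane: press lane, a grey metal channel fixed to the bench. Origin: on the bench, on the centre line at the gate; x = pushing direction, z up. Steel floor plate x -140 to 196, y -50 to 64 mm, top at z = 6 mm. Past the gate the walls reach z = 40 mm: -y inner face at y = -28; +y face recessed to y = 46 up to x = 72 (room for the open flap), tapering in to y = 29 at x = 92.
- mouth (a point): lane centre line on the lane floor, at lane x = -75 mm (axes as the lane's): middle of the open mouth, which runs from lane x = -140 to the gate at 0. Side guides there stand 14 mm above the floor; their inner faces narrow from y = +-36 mm at lane x = -138 to +-28 mm at lane x = -28 and on to the gate.
- slot (a point): lane centre line at lane x = 63 mm, 40 mm above the bench (axes as the lane's): middle of the slot, open from above, between two lips 4 mm thick over the sides from lane x = 4 to 122 mm. The slot is 40 mm wide (y = -20 to 20): fingers can travel along it behind the block, the block cannot pass up or down through it. Past x = 122 the lane is open above.
- flap (a joint): the gate, an upright aluminium plate 64 mm long, 26 high, 4 thick, across the lane at lane x = 0, on an upright pin at lane y = 40 mm. 0 = shut, up to 1.5 rad as it swings in the pushing direction only. A spring shuts it (0.025 N m shut, 0.08 N m open); it can shut only when nothing stands in the lane from x = -2 to 65 mm.
- stop_near (a point): point on the lane floor's centre line at lane x = 134 mm (axes as the lane's). The back stop is a steel block across the lane, 53 mm wide, 22 long, 26 high, black knob on top (to 41 mm above the bench). Its setting is not measured: its face, which the block meets, stands 0 to 30 mm beyond this point. Over 4 N on it is firmly pressed, 12 N makes it slip; sliding the block takes 1 to 6 N more.
Things that resemble listed ones, but are neither listed nor needed, are in the scene too. Leave any pink look-alike of the dome_block alone.

How it is judged:
On the way, in this order (a step that is already met when the one before it is completed fails the run):
1. the block, flat on the lane floor and in line with the lane, is in the gateway with the flap pushed open (value of joint flap above 0.5 rad and x of dome_block in the frame of lane between -0.03 and 0.04 m and z of dome_block in the frame of lane below 0.01 m and angle between the x axis of dome_block and the x axis of lane, either way round below 0.2 rad), for 0.05 s.
2. the block is pressed against the back stop with at least 3 N for 0.2 s (contact force between dome_block and back_stop above 3 N and horizontal distance between dome_block and back_stop below 0.0432 m), for 0.2 s.
At the end, for the whole second after the job is handed in: The doming block lies flat on the lane floor past the gate, in line with the lane (within 0.12 rad), its front within 2 mm of the back stop's face (block centre to stop centre 41 mm when home), at rest; the flap is shut (within 0.08 rad); the stop is within 2 mm of where it was (horizontal distance between dome_block and back_stop below 0.0432 m and x of dome_block in the frame of lane above 0.09 m and z of dome_block in the frame of lane between 0.003 and 0.009 m and angle between the x axis of dome_block and the x axis of lane, either way round below 0.12 rad and value of joint flap below 0.08 rad and distance of back_stop from where it was at the start of the episode below 0.002 m and linear speed of dome_block below 0.01 m/s); the robot touches nothing.
It fails at once if the back stop shifted by more than 2 mm (distance of back_stop from where it was at the start of the episode above 0.002 m).
It fails at once if the plain block moved by more than 20 mm (distance of flat_block from where it was at the start of the episode above 0.02 m).
It also fails if it takes over 64 s, if anything falls off the work surface, if the arm or the gripper's body presses on something with over 40 N, if the wrist force passes 120 N, or if a joint passes its speed limit or range.

ROBOT

A 6-joint arm with a two-finger parallel gripper is mounted at the origin on the work surface. World frame = base frame: x ahead of the robot, y to its left, z up, the work surface at z = 0. Lengths are in m, angles in rad, forces in N, time in s.
With the tool pointing down it reaches from about 0.275 to 0.825 m from the base axis. Payload 4.9 kg.
Tool frame: the origin (TCP) lies midway between the tips of the shut fingers; the grasp point (between the pads) lies 19 mm behind it (bot.grip_depth is the distance from the TCP to the grasp point, in m); z points along the fingers, y is the line along which they close (so a half turn about z gives the same grasp; the last joint's range is limited). The gripper opens to 85 mm and grips with 20 to 120 N. Pads are 22 mm wide; open, the fingers measure 114 mm over their backs; the gripper's body (76 mm by 85 mm) begins 54 mm behind the grasp point. The pads swing forward as they close: fully open they stand 13 mm farther back than shut.
Start: joints at [-1.392, 0.326, -0.193, 1.052, 0, 1.437], TCP at [0.169, -0.523, 0.231] pointing down, gripper open.
Joint ranges: [-2.65, 2.65], [-0.97, 1.79], [-1.3, 1.35], [-1.93, 2.1], [-1.47, 1.37], [-3.14, 3.14]. Speed limits (rad/s): [2.57, 2.57, 3.14, 3.14, 3.14, 3.14].

INTERFACE

Orientations are given as a unit quaternion [w, x, y, z].
In Python, from cell import bot gives the robot as it stands. Calls block until the motion is done:
- bot.move_pose(position, orientation): joint-space move of the TCP to a pose.
- bot.move_linear(position, speed=0.15, rotation=None, until_force=None): straight line of the TCP; rotation=None keeps the orientation; speed is the mean speed in m/s. With until_force (N) it stops when the force on the tool has changed by that much, and returns True; else False.
- bot.goto_joints(angles): joint-space move.
- bot.set_gripper(opening, grasp_force=None): opening from 0.0 (shut) to 1.0 (fully open); grasp_force is the grip in N (None keeps the last); returns when the fingers have stopped.
- bot.wait(seconds).
- bot.solve_ik(position, orientation): joint angles nearest the present ones, or None.
- bot.camera(name): name is "scene" or "side" or "wrist"; returns the picture (400x640x3 uint8, red, green, blue); there is no depth.
- bot.calibration(name): a dict with "mtx" (3x3 intrinsics, pixels), "k1" (the pictures are not rectified: a ray, as slopes to the right and down, at radius r is drawn at 1 + k1 r^2 times it, then the intrinsics apply), "extrinsics" (4x4, takes a point from world to camera coordinates); the wrist camera has in their place "hand_eye" (4x4, takes a point from camera to tool coordinates, whose origin is the TCP and whose axes are the flange's). Camera axes: x right, y down, z forward; pixel columns grow to the right and rows downward; lengths in m; the calibration is good to about 2 mm. A picture is of the moment at which its call begins: read the wrist's pose just before it. calibration takes no time and is no camera call.
A pose or a line that the arm cannot do raises bot.PlanningError and nothing moves.
- bot.close_job(): hands the job in; it is judged then, once.
Trained networks look in the newest picture that a camera, given by its name, has taken for a name from the list of things; names that differ only in an ending like _2 or _b are one class to them, and where a whole thing is asked for, a point or a joint stands for the part that bears it (a point fixed in the world has none). Each returns a list of dicts, best first, with "confidence" (0 to 1); they miss things now and then, are a little off and sometimes report something else, mostly with a low value. They report only what shows in the picture. A call takes as long as a camera call. They do not tell look-alikes from the thing itself.
- bot.search_frame(camera, thing): "bbox" ([left, top, width, height] in pixels, round what is visible of it).
Readings, each from a call of its own:
- bot.read_clock(): time.
- bot.read_joint_positions(): joint angles.
- bot.read_joint_vel(): joint speeds.
- bot.read_joint_efforts(): joint torques, N m.
- bot.read_position(): TCP position.
- bot.read_tool_rot(): TCP orientation.
- bot.read_ft_force(): force on the tool from outside, world axes, zero at the start.
- bot.read_moment(): the same for the moment, N m.
- bot.read_gripper_width(): opening from 0.0 (shut) to 1.0 (fully open).
- bot.read_finger_force(): force on a finger pad.
Only numpy, scipy, OpenCV 4.12 (cv2) and the standard library are available. Lean on these libraries where they do the work, as an engineer would, in place of code of your own. Each camera call takes 0.05 s, during which the arm holds its last target. There are 200 camera calls.

## Working session

There is one attempt and no reset: what is moved stays moved. The work goes in short steps, each a Python script; the robot and the scene stay as the last script left them, time stands still between calls to the robot, and variables do not carry over. Pictures are saved under pics/ and viewed, at most 10 in all, crops included, and the job is handed in when it is done.

```bash
mkdir -p pics
cat > h.py <<'E'
import numpy as np, cv2
from cell import bot
from scipy.spatial.transform import Rotation as R
def save(n,img,crop=None,s=1):
    if crop: l,t,w,h=crop; img=img[t:t+h,l:l+w]
    img=cv2.resize(img,None,fx=s,fy=s,interpolation=cv2.INTER_CUBIC)
    cv2.imwrite('pics/'+n+'.png',img[:,:,::-1])
def cam(name,pose=None):
    c=bot.calibration(name)
    if name=='wrist':
        p,q=pose; T=np.eye(4); T[:3,:3]=R.from_quat(np.roll(q,-1)).as_matrix(); T[:3,3]=p
        X=T@np.array(c['hand_eye']); E=np.linalg.inv(X)
    else: E=np.array(c['extrinsics'])
    return np.array(c['mtx']),float(c['k1']),E
def proj(c,P):
    K,k,E=c; P=np.atleast_2d(P)@E[:3,:3].T+E[:3,3]; s=P[:,:2]/P[:,2:]
    s=s*(1+k*(s**2).sum(1,keepdims=True)); return s@K[:2,:2].T+K[:2,2]
def ray(c,uv):
    K,k,E=c; d=np.linalg.solve(K,[uv[0],uv[1],1])[:2]; s=d.copy()
    for _ in range(20): s=d/(1+k*(s@s))
    C=-E[:3,:3].T@E[:3,3]; return C,E[:3,:3].T@np.array([s[0],s[1],1])
def onz(c,uv,z):
    C,d=ray(c,uv); return C+d*(z-C[2])/d[2]
def tri(obs):
    A=np.zeros((3,3));b=np.zeros(3)
    for c,uv in obs:
        C,d=ray(c,uv); d/=np.linalg.norm(d); M=np.eye(3)-np.outer(d,d); A+=M;b+=M@C
    return np.linalg.solve(A,b)
E
python3 - <<'E'
from h import *
np.set_printoptions(precision=4,suppress=True)
ims=[]
for n in ['scene','side']:
    im=bot.camera(n); save(n+'0',im); ims.append(im); np.save(n+'0.npy',im)
    for t in ['dome_block','flat_block','lane','flap','stop_near']:
        print(n,t,[(np.round(d['bbox']).tolist(),round(d['confidence'],2)) for d in bot.search_frame(n,t)][:4])
    c=cam(n); print(-c[2][:3,:3].T@c[2][:3,3], c[0][0,0])
E
```

```text
scene dome_block [([266.0, 190.0, 32.0, 26.0], 0.89), ([216.0, 222.0, 30.0, 19.0], 0.87), ([158.0, 242.0, 42.0, 31.0], 0.78)]
scene flat_block [([212.0, 184.0, 28.0, 23.0], 0.62)]
scene lane [([331.0, 182.0, 139.0, 48.0], 0.72)]
scene flap []
scene stop_near []
[ 1.3735 -0.1344  0.5645] 402.6862351345741
side dome_block [([389.0, 260.0, 35.0, 24.0], 0.79), ([455.0, 282.0, 42.0, 43.0], 0.71), ([313.0, 233.0, 22.0, 36.0], 0.66)]
side flat_block [([318.0, 299.0, 40.0, 35.0], 0.55)]
side lane [([257.0, 121.0, 64.0, 96.0], 0.81)]
side flap [([273.0, 160.0, 26.0, 18.0], 0.6)]
side stop_near [([255.0, 118.0, 64.0, 98.0], 0.86)]
[ 0.3059 -0.6322  0.5836] 400.22139356642407
```

Run:
```python
from h import *
a=np.load('scene0.npy');b=np.load('side0.npy')
a=cv2.resize(a[165:285,140:480],(800,282),interpolation=cv2.INTER_CUBIC);b=cv2.resize(b[100:350,200:520],(800,625),interpolation=cv2.INTER_CUBIC)
save('sc1',a);save('si1',cv2.resize(b,(760,594)))
c=cam('scene');d=cam('side')
for uv in [(282,203),(231,231),(179,257),(226,195),(400,206)]: print(onz(c,uv,.0125))
for uv in [(406,272),(476,303),(324,251),(338,316),(289,169)]: print(onz(d,uv,.0125))
```

```text
[ 0.52193355 -0.17072702  0.0125    ]
[ 0.62567834 -0.28716557  0.0125    ]
[ 0.7051526  -0.38734834  0.0125    ]
[ 0.46696078 -0.31613027  0.0125    ]
[0.56868474 0.1182574  0.0125    ]
[ 0.62867962 -0.2863989   0.0125    ]
[ 0.69568744 -0.38992171  0.0125    ]
[ 0.51869156 -0.17836246  0.0125    ]
[ 0.47915617 -0.31316304  0.0125    ]
[0.5548041  0.08865108 0.0125    ]
```

View pics/sc1.png

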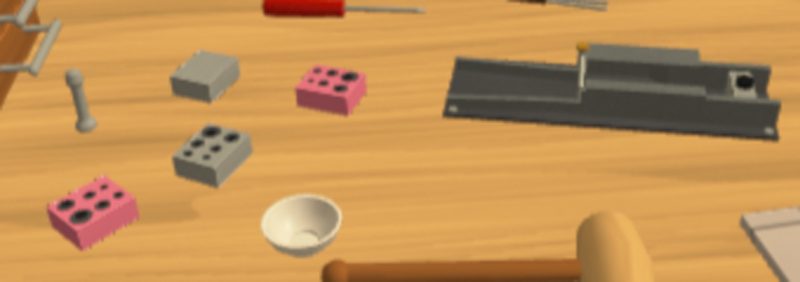

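View pics/si1.png

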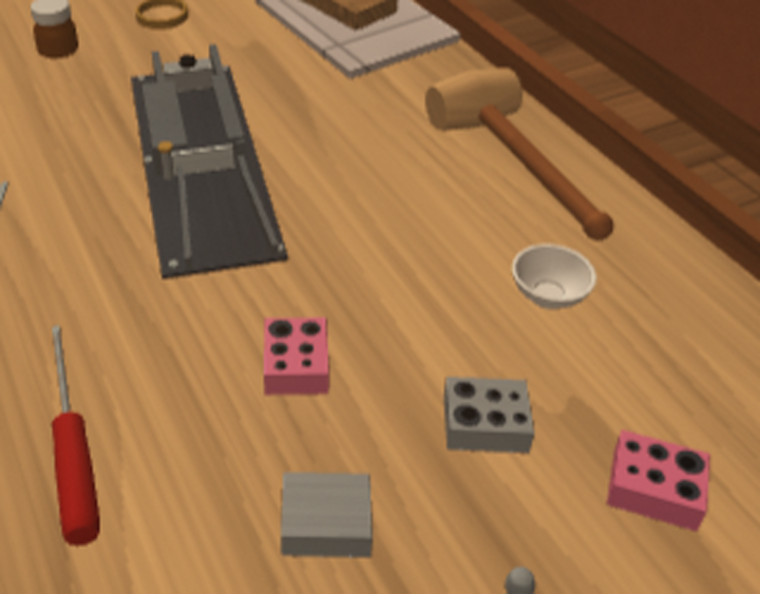

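The dome_block candidates in the scene image are the pink blocks at (282,203) and (179,257) and the grey block with hollows at (231,231). The grey one is the steel doming block. The plain grey block at (226,195) has no hollows. The lane runs roughly along world +y, with its mouth at the near (low y) end. Next I'll take wrist views.

Run:
```python
from h import *
np.set_printoptions(precision=4,suppress=True)
q0=np.array(bot.read_tool_rot()); print(q0, R.from_quat(np.roll(q0,-1)).as_matrix()); print(np.array(bot.calibration('wrist')['hand_eye']),bot.calibration('wrist')['mtx'][0])
def down(yaw): # tool x axis at yaw in world, z down
    r=R.from_euler('z',yaw)*R.from_euler('x',np.pi); return np.roll(r.as_quat(),1)
import pickle
rec={}
for n,p,yaw in [('d1',[.6,-.30,.25],0.),('d2',[.66,-.24,.25],0.),('l1',[.53,.06,.33],0.),('l2',[.53,.14,.33],0.)]:
    for dy in (0,np.pi/2,-np.pi/2):
        try: bot.move_pose(p,down(yaw+dy).tolist()); break
        except bot.PlanningError as e: print(n,dy,e)
    bot.wait(.2)
    pose=(bot.read_position(),bot.read_tool_rot()); im=bot.camera('wrist'); rec[n]=(pose,im); save(n,im)
    print(n,dy,bot.read_clock(),[(np.round(d['bbox']).tolist(),round(d['confidence'],2)) for d in bot.search_frame('wrist','dome_block' if n[0]=='d' else 'lane')])
pickle.dump(rec,open('rec.pkl','wb'))
a=np.vstack([np.hstack([rec['d1'][1],rec['d2'][1]]),np.hstack([rec['l1'][1],rec['l2'][1]])]); save('all',cv2.resize(a,(800,500),interpolation=cv2.INTER_AREA))
```

```text
[0.     0.9878 0.1558 0.    ] [[ 0.9515  0.3077  0.    ]
 [ 0.3077 -0.9515 -0.    ]
 [ 0.      0.     -1.    ]]
[[ 0.0011 -0.9575 -0.2885  0.0734]
 [ 1.      0.0008  0.001  -0.0006]
 [-0.0007 -0.2885  0.9575 -0.143 ]
 [ 0.      0.      0.      1.    ]] [349.8871   0.     319.282 ]
d1 0 2.6167 [([365.0, 21.0, 81.0, 78.0], 0.89), ([179.0, 191.0, 68.0, 62.0], 0.72), ([276.0, 100.0, 66.0, 70.0], 0.6)]
d2 0 3.35 [([329.0, 154.0, 68.0, 68.0], 0.96), ([416.0, 85.0, 80.0, 74.0], 0.81), ([234.0, 238.0, 65.0, 63.0], 0.76)]
l1 0 4.925 [([138.0, 56.0, 272.0, 138.0], 0.77)]
l2 0 10.2583 [([202.0, 51.0, 270.0, 143.0], 0.68)]
```

View pics/all.png

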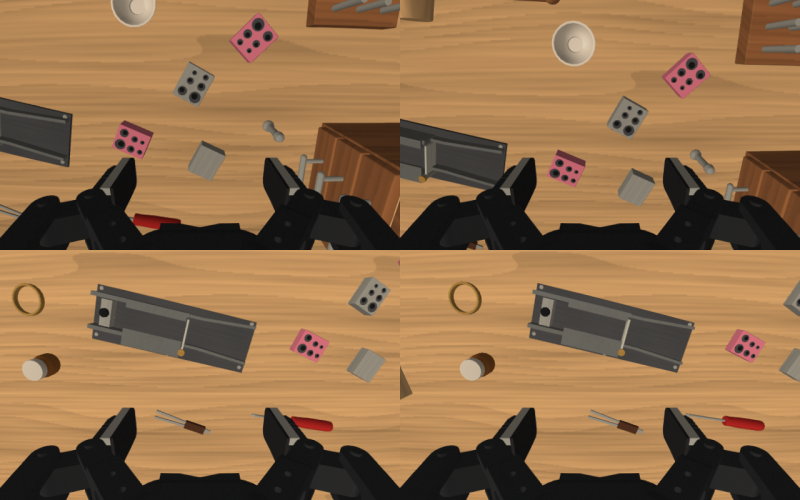

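Grey doming block: d1 montage (194,83), which is wrist pixel about (310,133). Confirming it and picking corners in enlarged crops.

Run:
```python
from h import *
import pickle
rec=pickle.load(open('rec.pkl','rb'))
def cr(n,l,t,w,h,s): return cv2.resize(rec[n][1][t:t+h,l:l+w],None,fx=s,fy=s,interpolation=cv2.INTER_CUBIC)
save('dome',np.hstack([cr('d1',270,95,80,80,5),cr('d2',324,149,80,80,5)]))
save('L1',cr('l1',135,45,290,160,2.75)[:, :800]); save('L2',cr('l2',195,45,290,160,2.75)[:,:800])
```

```text
(no output)
```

View pics/dome.png

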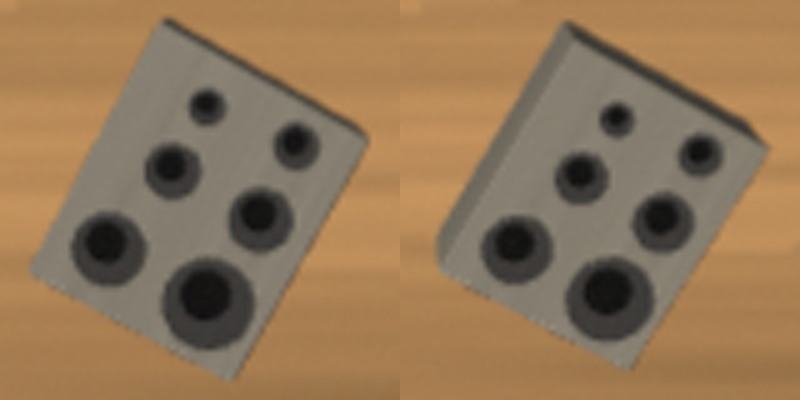

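View pics/L1.png

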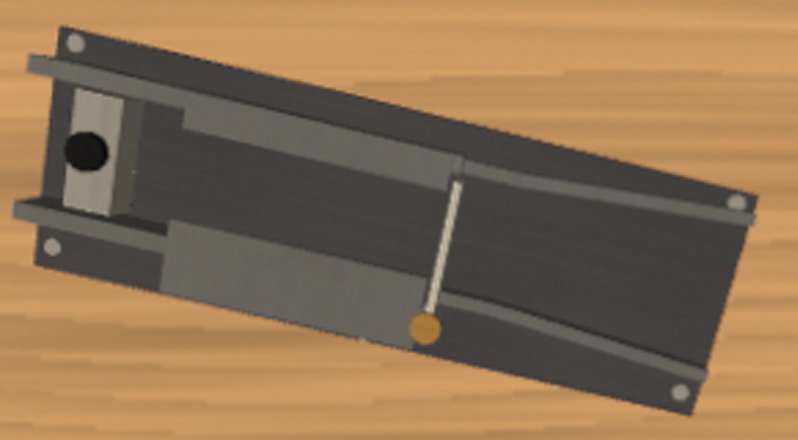

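View pics/L2.png

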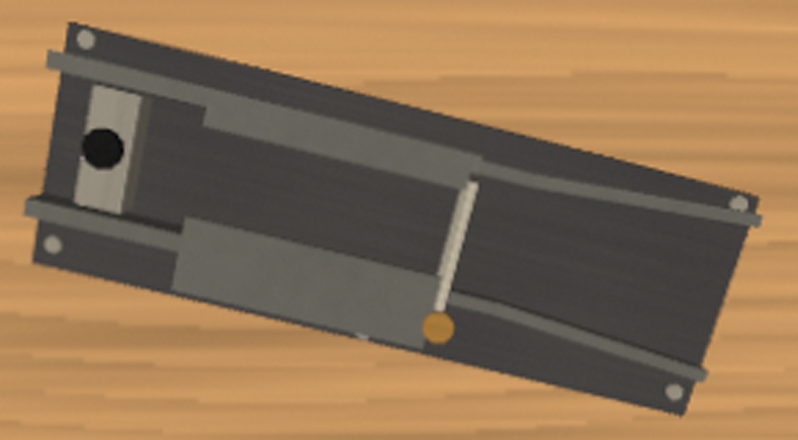

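The crop confirms the grey block has six dark hollows, so it is the doming block. The lane plate corners, slot lips, pin and the top edge of the stop are all clear. Now triangulating and fitting.

Run:
```python
from h import *
import pickle
from scipy.optimize import least_squares
np.set_printoptions(precision=4,suppress=True)
rec=pickle.load(open('rec.pkl','rb'))
C={n:cam('wrist',rec[n][0]) for n in rec}
def px(pts,s,o): return (np.array(pts,float)+.5)/s-.5+np.array(o)
H1=px([(207,107),(297,146),(173,171),(261,220),(109,249),(209,303)],5,(270,95))
H2=px([(217,119),(301,155),(181,178),(264,222),(117,249),(210,298)],5,(324,149))
for a,b in zip(H1,H2): print('hole',tri([(C['d1'],a),(C['d2'],b)]))
T1=px([(163,24),(364,141),(234,380),(32,270)],5,(270,95)); T2=px([(174,40),(360,148),(232,368),(45,268)],5,(324,149))
M=np.array([tri([(C['d1'],a),(C['d2'],b)]) for a,b in zip(T1,T2)]); print('top corners\n',M,np.linalg.norm(M-np.roll(M,-1,0),axis=1))
A1=px([(61,26),(35,265),(757,197),(692,416),(184,127),(171,220),(127,98),(110,215),(425,329)],2.75,(135,45))
A2=px([(68,22),(33,262),(759,198),(684,416),(204,126),(190,217),(140,96),(122,213),(438,328)],2.75,(195,45))
names='p196-50 p196+64 p-140-50 p-140+64 lip122-20 lip122+20 stop- stop+ pin'.split()
for n,a,b in zip(names,A1,A2): print(n,tri([(C['l1'],a),(C['l2'],b)]))
# fits
def fit(obj,obs,x0,dz):
    obj=np.array(obj,float)
    def f(v):
        W=obj.copy(); c,s=np.cos(v[2]),np.sin(v[2]); W[:,:2]=W[:,:2]@np.array([[c,s],[-s,c]])+v[:2]; W[:,2]+=v[3]
        return np.concatenate([(proj(C[n],W)-uv).ravel() for n,uv in obs]+[[ (v[3]-dz)/.002]])
    r=least_squares(f,x0,loss='soft_l1'); print('fit',r.x,'rms px',np.sqrt((r.fun**2).mean())); return r
o=[[.196,-.05,.006],[.196,.064,.006],[-.14,-.05,.006],[-.14,.064,.006],[.122,-.02,.04],[.122,.02,.04]]
r=fit(o,[('l1',A1[:6]),('l2',A2[:6])],[.55,.09,1.35,0],0); print(r.fun.reshape(-1)[:-1].reshape(-1,2))
ctr=M.mean(0); e=(M[0]+M[1]-M[2]-M[3]); print('yaw0',np.arctan2(e[1],e[0]))
# first edge pair 0-1 (length?) local corners both assignments
x=.03;y=.025
r2=fit([[x,y,.025],[x,-y,.025],[-x,-y,.025],[-x,y,.025]],[('d1',T1),('d2',T2)],[ctr[0],ctr[1],np.arctan2(e[1],e[0]),0],0)
v=r.x;c,s=np.cos(v[2]),np.sin(v[2])
for i in (6,7):
  for n,A in(('l1',A1),('l2',A2)):
    P=onz(C[n],A[i],.032+v[3])[:2]-v[:2]; print('stop face lane',[c*P[0]+s*P[1],-s*P[0]+c*P[1]])
np.savez('fit.npz',lane=r.x,dome=r2.x)
```

```text
hole [ 0.6446 -0.2924  0.0253]
hole [ 0.6366 -0.311   0.0255]
hole [ 0.6314 -0.2851  0.0251]
hole [ 0.6213 -0.3036  0.0253]
hole [ 0.6151 -0.2714  0.0252]
hole [ 0.6035 -0.2925  0.0248]
top corners
 [[ 0.661  -0.2832  0.0204]
 [ 0.637  -0.3251  0.0204]
 [ 0.587  -0.2979  0.0257]
 [ 0.6111 -0.2554  0.0269]] [0.0483 0.0572 0.0489 0.0575]
p196-50 [ 0.647   0.2677 -0.001 ]
p196+64 [0.5362 0.291  0.0063]
p-140-50 [ 0.568  -0.0595  0.0081]
p-140+64 [ 0.4582 -0.0346  0.0065]
lip122-20 [0.6005 0.2005 0.0384]
lip122+20 [0.5616 0.2068 0.0478]
stop- [0.6135 0.2316 0.02  ]
stop+ [0.5623 0.2399 0.0327]
pin [0.5116 0.0967 0.044 ]
fit [ 0.5522  0.0864  1.3353 -0.0013] rms px 0.4247567245673265
[[-0.1629 -0.0937]
 [-0.108   0.0944]
 [ 0.7774 -0.4071]
 [-0.1214  0.3097]
 [ 0.0888  0.5318]
 [ 0.1202 -0.5749]
 [ 0.6283  0.0307]
 [-0.303   0.3815]
 [ 0.3323 -0.2512]
 [-0.346   0.1943]
 [ 0.1011  0.0907]
 [-1.2364 -0.1898]]
yaw0 -0.5029943632187462
fit [ 0.6235 -0.2904 -0.5032 -0.0032] rms px 0.9272156817316818
stop face lane [np.float64(0.15144566588711503), np.float64(-0.026598168997437728)]
stop face lane [np.float64(0.1532477522291119), np.float64(-0.025841138104941007)]
stop face lane [np.float64(0.15238735061564626), np.float64(0.026263042343549196)]
stop face lane [np.float64(0.1520173728336829), np.float64(0.026298006991546247)]
```

```bash
cat >> h.py <<'E'
def down(yaw):
    return np.roll((R.from_euler('z',yaw)*R.from_euler('x',np.pi)).as_quat(),1).tolist()
LX,LY,LT=.5522,.0864,1.3353
def lane(x,y,z): return [LX+x*np.cos(LT)-y*np.sin(LT),LY+x*np.sin(LT)+y*np.cos(LT),z]
E
python3 - <<'E'
from h import *
np.set_printoptions(precision=3,suppress=True)
g=[.6242,-.2912]; q=down(1.068)
print(bot.read_joint_positions())
for p,o in [(g+[.12],q),(lane(-.075,0,.12),down(-.236)),(lane(-.125,0,.1),down(-.236)),(lane(-.125,0,.1),down(1.335)),(lane(-.125,0,.1),down(1.335-np.pi))]:
    j=bot.solve_ik(p,o); print(None if j is None else np.array(j))
bot.move_pose(g+[.10],q); bot.move_linear(g+[.001],speed=.1)
f0=bot.read_ft_force(); bot.set_gripper(0.,60); print(bot.read_gripper_width(),bot.read_finger_force(),f0,bot.read_ft_force())
bot.move_linear(g+[.12],speed=.12); print(bot.read_gripper_width(),bot.read_ft_force(),bot.read_clock(),bot.read_joint_positions())
E
```

```text
[ 0.124  0.279 -0.007  1.285 -0.    -3.018]
[-0.544  0.663  0.066  0.973  0.     1.53 ]
[-0.113  0.401 -0.392  0.778  0.    -3.018]
[-0.208  0.408 -0.442  0.721  0.    -3.114]
[-0.208  0.408 -0.442  0.721  0.     1.599]
[-0.208  0.408 -0.442  0.721  0.    -1.543]
0.6853826210983532 68.09422373771667 [-0.207 -0.182  0.825] [-1.342  0.156  5.18 ]
0.6862470700846051 [-0.272 -0.026 -4.51 ] 16.725 [-0.544  0.664  0.064  0.973  0.     1.53 ]
```

Run:
```python
from h import *
np.set_printoptions(precision=3,suppress=True)
q=down(LT+np.pi/2)
bot.move_pose(lane(-.075,0,.12),q); print(bot.read_clock())
bot.move_linear(lane(-.075,0,.03),speed=.12); z=bot.move_linear(lane(-.075,0,.0065),speed=.03,until_force=3.5)
print(z,bot.read_position(),bot.read_ft_force())
bot.set_gripper(1.0); bot.move_linear(lane(-.075,0,.10),speed=.15)
bot.wait(.1); print(bot.read_clock(),bot.read_ft_force())
np.save('pose.npy',np.concatenate([bot.read_position(),bot.read_tool_rot()]))
im=bot.camera('scene'); im2=bot.camera('wrist')
np.save('w3.npy',im2)
save('chk',np.vstack([cv2.resize(im[165:245,310:480],(640,301),interpolation=cv2.INTER_CUBIC),cv2.resize(im2[0:280],(640,280))]))
```

```text
17.9917
True [0.534 0.014 0.008] [-0.432 -0.769  4.212]
20.8417 [ 0.175  0.903 -1.31 ]
```

View pics/chk.png

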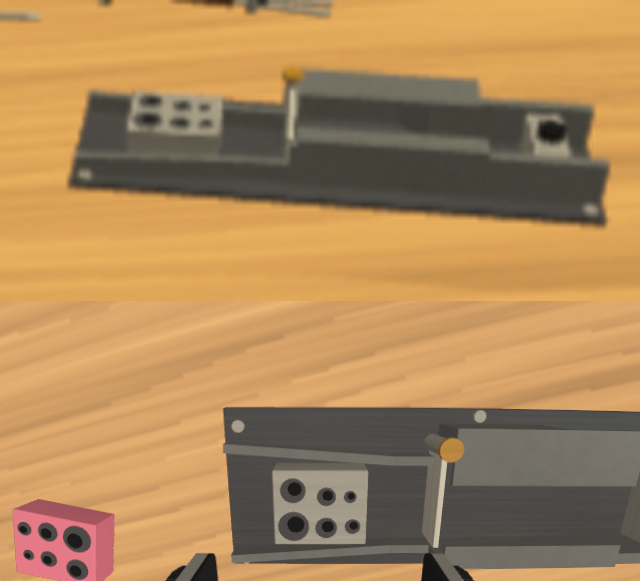

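The block sits in line in the mouth, at about (320,507) in the lower image, and the flap is shut. Now pushing from behind with shut fingers.

```bash
cat >> h.py <<'E'
U=np.array([np.cos(LT),np.sin(LT)])
def fl(): return float(np.dot(bot.read_ft_force()[:2],U))
def xl(): return float(np.dot(np.array(bot.read_position()[:2])-[LX,LY],U))
E
python3 - <<'E'
from h import *
q=down(LT)
bot.move_pose(lane(-.14,0,.09),q); bot.set_gripper(0.)
bot.move_linear(lane(-.14,0,.012),speed=.12); f0=fl(); print(bot.read_clock(),f0,bot.read_gripper_width(),bot.read_position())
for x in (-.11,-.06,-.03,0,.03,.05):
    h=bot.move_linear(lane(x,0,.012),speed=.05,until_force=20); print(x,h,xl(),fl()-f0,bot.read_ft_force(),bot.read_clock())
    if h: break
np.save('f0.npy',f0)
im=bot.camera('scene'); save('push',im,(310,165,170,80),4)
E
```

```text
23.8083 0.015908301966725717 -0.0028838132570126796 [ 0.51993926 -0.049833    0.01238703]
-0.11 False -0.10961899332895769 -0.9976865604211208 [ 0.4512699  -1.1179274   0.84457438] 24.5583
-0.06 False -0.0599167671123099 -4.130101086331711 [ 0.9711717  -4.46400457 -2.01956025] 25.7083
-0.03 False -0.029085508974742123 0.2842302350103655 [-0.03443586  0.31692074  0.16805432] 26.4583
0 False 0.0008353708730513119 -0.2689539932464068 [-0.73448269 -0.08399029 -0.60838674] 27.2083
0.03 False 0.030751195420970972 0.4192057111935501 [-0.3655889   0.53518716  0.68943816] 27.9583
0.05 False 0.05081313006743427 0.4222809668788655 [0.20158209 0.40225786 0.36858457] 28.5083
```

View pics/push.png

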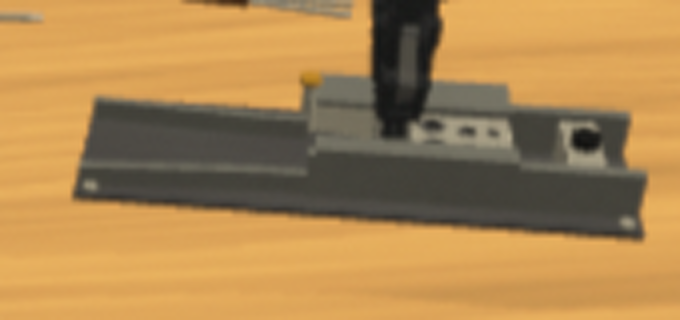

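The block is past the gateway with the flap held open behind it by the block and fingers. The gap to the stop is about 30 mm. Next I'll measure the sliding force, then press gently.

Run:
```python
from h import *
f0=float(np.load('f0.npy'))
x=.051
for th in (2,3,4,5,6):
    x0=xl(); h=bot.move_linear(lane(min(x0+.005,.072),0,.012),speed=.012,until_force=th); print(th,h,x0,xl(),[round(fl()-f0,2) for _ in range(3)],bot.read_clock())
    if not h and th>=3: break
```

```text
2 True 0.050596288844915675 0.051572960449835156 [0.81, 0.81, 0.81] 28.8583
3 True 0.051572960449835156 0.0516608660219009 [-0.63, -0.63, -0.63] 29.1167
4 False 0.0516608660219009 0.056645274962807475 [-1.09, -1.09, -1.09] 29.725
```

Run:
```python
from h import *
f0=float(np.load('f0.npy'))
h=bot.move_linear(lane(.095,0,.012),speed=.012,until_force=6.5); print(h,xl(),bot.read_clock())
for _ in range(4): print(round(fl()-f0,2),round(xl(),5)); bot.wait(.1)
```

```text
True 0.08099159487111199 31.7
0.04 0.08099
0.06 0.08058
0.1 0.08018
0.87 0.07995
```

Run:
```python
from h import *
f0=float(np.load('f0.npy'))
x=.0804
while x<.086:
    h=bot.move_linear(lane(x,0,.012),speed=.004,until_force=9); a=[]
    for _ in range(2): a.append(round(fl()-f0,2)); bot.wait(.04)
    print(round(x,5),h,round(xl(),5),a,round(bot.read_clock(),2))
    if h or min(a)<-6: break
    x+=.0002
```

```text
0.0804 False 0.0804 [-0.33, -0.52] 32.71
0.0806 False 0.08061 [-0.3, 0.13] 33.04
0.0808 False 0.08081 [-0.53, 0.08] 33.38
0.081 False 0.081 [0.08, -0.72] 33.71
0.0812 False 0.08109 [-0.64, -0.74] 34.04
0.0814 False 0.08114 [-1.35, -1.34] 34.38
0.0816 False 0.08114 [-3.61, -4.11] 34.71
0.0818 False 0.08117 [-5.27, -5.03] 35.04
0.082 False 0.08117 [-6.43, -5.96] 35.38
```

Run:
```python
from h import *
f0=float(np.load('f0.npy'))
x=.0820
while x<.0832:
    x+=.0002
    h=bot.move_linear(lane(x,0,.012),speed=.004,until_force=8); a=[]
    for _ in range(3): a.append(round(fl()-f0,2)); bot.wait(.04)
    print(round(x,5),h,round(xl(),5),a)
    if h or np.mean(a)<-8.3: break
bot.wait(.5); print(fl()-f0,xl())
bot.move_linear(lane(.074,0,.012),speed=.02)
bot.move_linear(lane(.074,0,.15),speed=.1); bot.wait(.6); print(bot.read_clock())
im=bot.camera('scene'); pose=(bot.read_position(),bot.read_tool_rot()); w=bot.camera('wrist')
np.save('w4.npy',w); s=bot.camera('side')
save('end',np.vstack([cv2.resize(im[165:245,310:480],(640,301),interpolation=cv2.INTER_CUBIC),w[:280]]))
```

```text
0.0822 False 0.08119 [-6.66, -5.65, -6.01]
0.0824 False 0.08118 [-6.7, -6.86, -6.21]
0.0826 False 0.08116 [-7.74, -7.27, -7.47]
0.0828 False 0.08118 [-7.02, -7.9, -8.15]
0.083 False 0.08116 [-8.38, -8.29, -8.65]
-8.222942325438723 0.08116637256961672
40.4833
```

View pics/end.png

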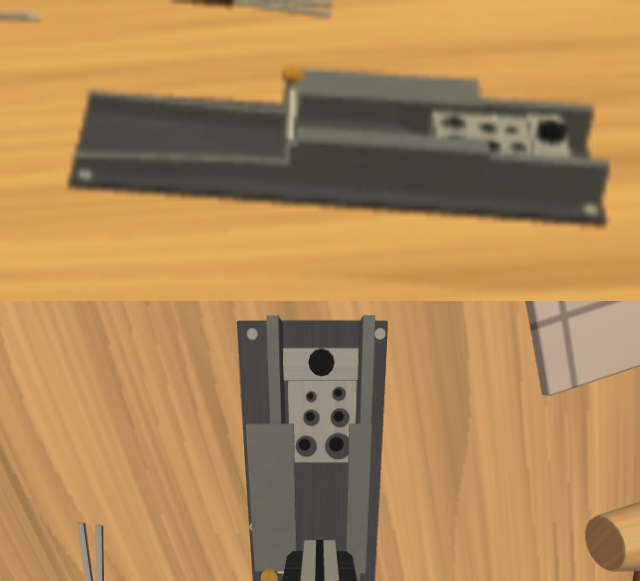

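The block sits square and flush against the stop (lower image, contact line at about (321,380)), and the flap is shut across the lane (upper image, (291,110)). The finger position didn't advance while pressing at about 8.3 N, so the stop did not slip.

```bash
python3 -c "
from cell import bot
print(bot.close_job())"
```

```text
the job is handed in; nothing more can be done
None
```

The steel doming block is home against the back stop with the gate shut behind it; the stop showed no sign of slipping, the plain block was not touched, and the job is handed in, though no verdict came back.

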